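Index the ornament dividing stand to its mark without backlash and lock it

ROBOT

A 7-joint arm with a two-finger parallel gripper is mounted at the origin on the work surface. World frame = base frame: x ahead of the robot, y to its left, z up, the work surface at z = 0. Lengths are in m, angles in rad, forces in N, time in s.
With the tool pointing down it reaches from about 0.35 to 0.9 m from the base axis. Payload 19.9 kg.
Tool frame: the origin (TCP) lies between the finger pads; the fingertips stand 19 mm ahead of it and the grasp point (between the pads) is the TCP; z points along the fingers, y is the line along which they close (so a half turn about z gives the same grasp; the last joint's range is limited). The gripper opens to 94 mm and grips with 3 to 60 N. Pads are 16 mm wide; open, the fingers measure 119 mm over their backs; the gripper's body (75 mm by 177 mm) begins 78 mm behind the grasp point.
Start: joints at [-1.284, 0.417, -0.01, 1.614, 0.005, 1.111, -0.053], TCP at [0.201, 0.592, 0.224] pointing down, gripper open.
Joint ranges: [-2.81, 2.81], [-0.39, 2.02], [-1.27, 1.25], [0.06, 2.57], [-1.19, 4.33], [0.19, 2], [-2.82, 2.82]. Speed limits (rad/s): [1.89, 1.89, 2.39, 2.39, 3.01, 3.01, 3.01].

INTERFACE

Orientations are given as a 3x3 rotation matrix whose columns are the frame's x, y, z axes.
In Python, from rig import robot gives the robot as it stands. Calls block until the motion is done:
- robot.move_ptp(position, orientation): joint-space move of the TCP to a pose.
- robot.move_linear(position, velocity=0.15, frame=None, threshold=None): straight line of the TCP; frame=None keeps the orientation; velocity is the mean speed in m/s. With threshold (N) it stops when the force on the tool has changed by that much, and returns True; else False.
- robot.goto_joints(angles): joint-space move.
- robot.gripper_to(opening): finger opening in m; the grip force is fixed at half the most; returns when the fingers have stopped.
- robot.pause(seconds).
- robot.ik(position, orientation): joint angles nearest the present ones, or None.
- robot.get_state(): the state.
- robot.grab_frame(name): name is "side" or "top"; returns the picture (420x560x3 uint8, red, green, blue); there is no depth.
- robot.camera_info(name): a dict with "fx", "fy", "cx", "cy" (pixels), "rvec" (rotation vector, rad) and "tvec" (3), from world to camera coordinates, as OpenCV has them. Camera axes: x right, y down, z forward; pixel columns grow to the right and rows downward; lengths in m; the calibration is good to about 2 mm. A picture is of the moment at which its call begins. camera_info takes no time and is no camera call.
A pose or a line that the arm cannot do raises robot.PlanningError and nothing moves.
- robot.sign_off(): hands the job in; it is judged then, once.
The state is a dict: "time": time; "qpos": joint angles; "joint_vel": joint speeds; "effort": joint torques, N m; "ee_pos": TCP position; "tool_rot": TCP orientation; "force": force on the tool from outside, world axes, zero at the start; "moment": the same for the moment, N m; "opening": finger opening in m; "grasp_force": force on a finger pad.
Only numpy, scipy, OpenCV 4.12 (cv2) and the standard library are available. Lean on these libraries where they do the work, as an engineer would, in place of code of your own. Each camera call takes 0.05 s, during which the arm holds its last target. There are 200 camera calls.

TASK

The handwheel of the dividing stand has been wound past its mark, and its gearing has slack. Wind it back anticlockwise (seen from above) well past the mark, by more than the slack, so that the face plate comes back past its line with it, then bring it up to the mark turning clockwise only, so that the zero line on the wheel stands at the index post with the slack taken up; then swing the clamping lever clockwise until it is firmly tight, without forcing it. Work gently enough that the stand, which only stands on the bench by its weight, does not shift, keep off the wet painted ball and leave everything else as it is.

Things in the scene. Friction and masses are not known exactly. Their poses are not given: they have to be found in the camera images.
- stand: dividing stand, 6 kg, loose on the bench; foot 170 x 170 x 14 mm, origin under its centre; local +x is the way the face plate and ball look (away from the robot at yaw 0). Grey housing 52 x 115 mm (x, y), 122 tall. Local places in mm: handwheel axis (-5, -62), lever pivot (-12, 27), ball centre (100, 0, 72). Above about 20 N at wheel or lever it begins to slide, turn or rock
- wheel_axis (a point): centre of the aluminium handwheel (upright axis; disc of 100 mm diameter, its upper face at z = 168 mm), 170 mm above the bench
- handle_mid (a point): half-way up the black upright revolving handle (18 mm diameter, 44 long, z = 174 to 218 mm; this point z = 198), on a circle of 38 mm radius about wheel_axis, at the same angle as the zero line. It spins freely on its pin, so it can be held at constant yaw. At the handle the wheel needs 0.7 N while in its slack (0.7 rad of wheel) and 3 to 6 N when it drives the spindle, either way
- zero_line (a point): outer end of the longest black line of the wheel's dial, on the upper face, 48 mm from the axis
- mark (a point): the mark: inner face of a fixed upright steel index post, 4 mm wide, 55 mm from the wheel axis on the stand's local -y side, top at z = 172 mm. The wheel is on the mark when axis, zero line and post are in line. At the start the wheel is 0.4 to 1.85 rad clockwise past it
- spindle (a joint): angle of the face plate (rad), geared 12:1 from the wheel: grows when the wheel drives it clockwise; 0 with a plate line exactly at its index. When the wheel is on the mark with slack taken up clockwise it is 0; with the slack on the other side, +0.058
- faceplate: steel face plate, 104 mm diameter, upright, with twelve lines, collet and ball on it; origin in its axis, 72 mm above the bench over the centre of the foot
- ball: the freshly painted glass ball, 65 mm diameter, origin at its centre; not to be touched
- lock_pivot (a point): pivot (upright axis) of the clamping lever on top of the housing, at z = 148 mm
- lock_tip (a point): centre line of the black clamping lever 65 mm from its pivot, z = 150 mm; arm 11 mm thick, end ball 15 mm. Starts loose, pointing between local -x and 45 degrees from it towards +y, swings clockwise from above (towards local +y) with 2 N here, goes tight after 0.35 to 1.3 rad (varies, to be felt), then stiffens steeply; 9 to 13 N here is firmly tight, over 15 N is forcing it; it stays where it is left
- clamp: shaft of the clamp inside the housing, under the lever: origin on the pivot axis 100 mm above the bench; its shoe presses on the back of the face plate once the lever is tight
- jar_low: bystander: low paint jar, 42 mm across, 48 tall; origin at its underside's centre
- jar_tall: bystander: taller paint jar, 38 mm across, 68 tall; origin at its underside's centre
- tub_small: bystander: small tub of paint with a clear lid, 60 mm across, 42 tall; origin at its underside's centre
- tub_wide: bystander: wide lidded tub, 110 mm across, 70 tall; origin at its underside's centre
- brush: bystander: paint brush lying flat, 176 mm long, 9 thick; origin at its underside's centre
- spare_ball: bystander: glass ball 60 mm across, on a card ring, 75 mm tall with its cap; origin at its underside's centre

How it is judged:
On the way, in this order (a step that is already met when the one before it is completed fails the run):
1. the wheel is wound back past the mark until the face plate stands short of its line (wound back by more than the slack) (value of joint spindle below -0.006 rad), for 0.1 s.
2. the wheel is brought up clockwise to the mark, zero line at the post and face plate on its line, lever still loose (horizontal distance between zero_line and mark below 0.0088 m and value of joint spindle between -0.013 and 0.013 rad and contact force between clamp and faceplate below 5 N), for 0.2 s.
3. the clamping lever is firmly tight (contact force between clamp and faceplate above 10 N), for 0.1 s.
At the end, for the whole second after the job is handed in: zero line within about 6 degrees of the post, face plate within 0.013 rad of its line (slack taken up clockwise), clamp shoe pressing on the face plate with more than 10 N, stand within 8 mm of where it stood, everything let go (horizontal distance between zero_line and mark below 0.0088 m and value of joint spindle between -0.013 and 0.013 rad and contact force between clamp and faceplate above 10 N and distance of stand from where it was at the start of the episode below 0.008 m); the robot touches nothing.
It fails at once if the clamping lever is forced (its shoe pressed on the face plate with over 40 N, from about 16 N at the lever) (contact force between clamp and faceplate above 40 N).
It fails at once if the stand is shoved or rocked more than 8 mm (distance of stand from where it was at the start of the episode above 0.008 m).
It fails at once if the wet ball is touched (contact force between any of the fingers, the arm and ball above 0.3 N).
It fails at once if a bystander is disturbed by more than 20 mm (distance of any of jar_low, jar_tall, tub_small, tub_wide, brush, spare_ball from where it was at the start of the episode above 0.02 m).
It also fails if it takes over 70 s, if anything falls off the work surface, if the arm or the gripper's body presses on something with over 40 N, if the wrist force passes 120 N, or if a joint passes its speed limit or range.

## Working session

There is one attempt and no reset: what is moved stays moved. The work goes in short steps, each a Python script; the robot and the scene stay as the last script left them, time stands still between calls to the robot, and variables do not carry over. Pictures are saved under pics/ and viewed, at most 10 in all, crops included, and the job is handed in when it is done.

```bash
ls; mkdir -p pics; python3 - <<'E'
from rig import robot
import cv2
for n in("top","side"):
    im=robot.grab_frame(n); cv2.imwrite(f"pics/{n}0.png",cv2.cvtColor(im,cv2.COLOR_RGB2BGR)); print(robot.camera_info(n))
s=robot.get_state();print(s)
E
```

```text
pics
{'fx': 400.69857405569667, 'fy': 400.69857405569667, 'cx': 283.1693734707007, 'cy': 209.321543606809, 'rvec': array([ 2.20335337, -1.99266126,  0.22971361]), 'tvec': array([-0.03123783,  0.57162434,  1.02273958])}
{'fx': 488.68572774585596, 'fy': 488.68572774585596, 'cx': 282.9963585228628, 'cy': 210.31673873362953, 'rvec': array([ 2.15000315, -0.79834811,  0.36466935]), 'tvec': array([-0.42911887,  0.35572611,  1.09340926])}
{'time': 0.1, 'qpos': array([-1.28447575,  0.41791322, -0.01025838,  1.61408947,  0.00471926,
        1.11068244, -0.05300809]), 'joint_vel': array([-0.00113943, -0.00199497, -0.00010973, -0.00023158, -0.00031282,
       -0.00130321, -0.00075734]), 'effort': array([ 1.96319037e-03, -8.52580762e+01,  6.39084186e-01, -4.26695788e+01,
       -4.90953703e-02,  1.63233880e-02, -1.66002508e-06]), 'ee_pos': array([0.2011791 , 0.59141703, 0.22389901]), 'tool_rot': array([[-9.46735895e-01,  3.22011013e-01, -2.29512375e-04],
       [ 3.22011073e-01,  9.46735325e-01, -1.04560290e-03],
       [-1.19408176e-04, -1.06381532e-03, -9.99999427e-01]]), 'force': array([-0.06498571,  0.01067872, -0.24719526]), 'moment': array([-0.01645631, -0.00370406, -0.00728239]), 'grasp_force': 0.0, 'opening': 0.09382622383944116}
```

View pics/top0.png

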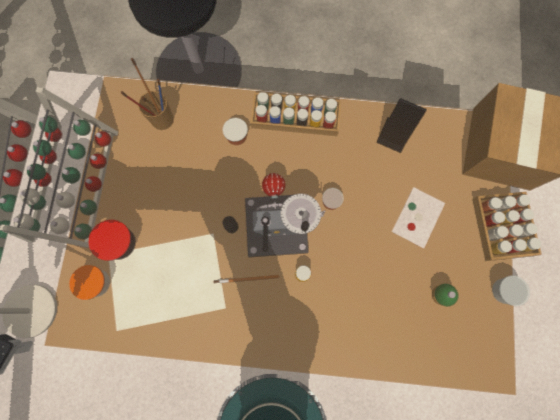

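View pics/side0.png

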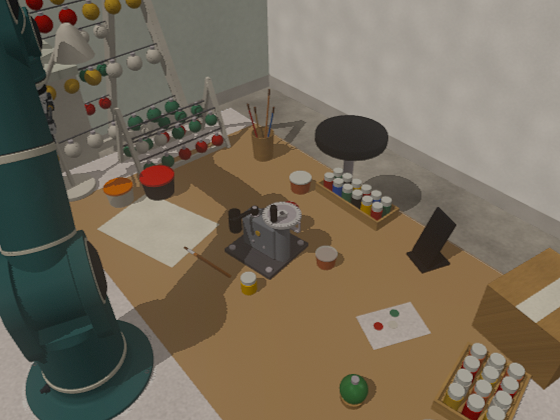

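The top view shows the stand at about (277,226), the wheel at (300,213) and the ball at (274,184). The lever lies near (265,225). I'll zoom both views next.

```bash
python3 - <<'E'
import cv2,numpy as np
a=cv2.imread("pics/top0.png")[165:265,215:355]; b=cv2.imread("pics/side0.png")[190:290,200:340]
f=lambda i:cv2.resize(i,None,fx=5.6,fy=5.6,interpolation=cv2.INTER_CUBIC)
cv2.imwrite("pics/z1.png",f(a));cv2.imwrite("pics/z2.png",f(b))
E
```

```text
(no output)
```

View pics/z1.png

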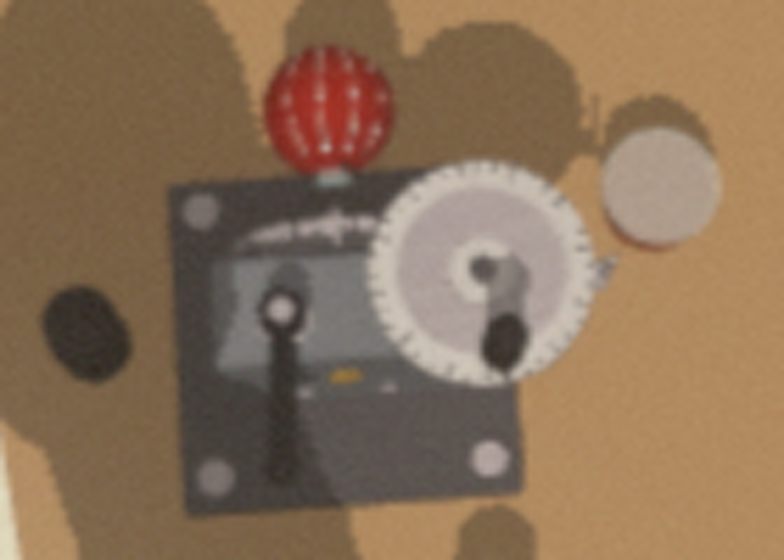

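View pics/z2.png

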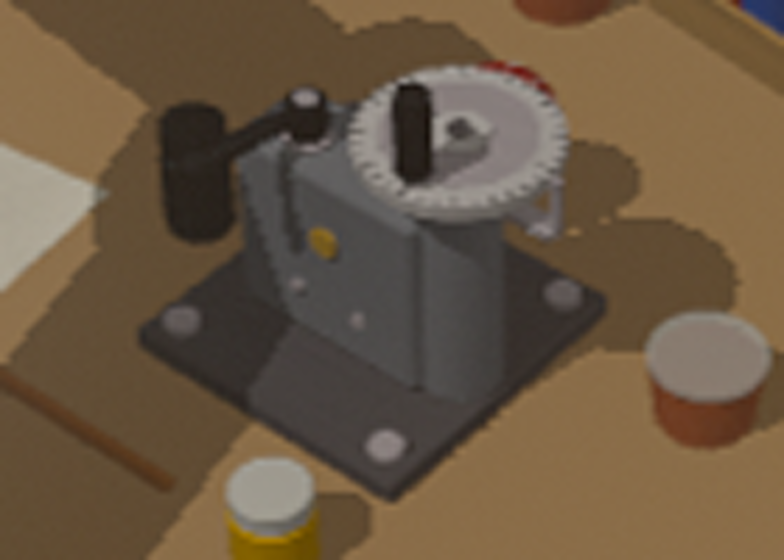

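The zoom shows the handle pointing towards the robot, at crop (503,342). The post is on the right at (606,267), so the wheel is about 1.3 rad past the mark. The lever pivot is at crop (281,308) with its tip at (282,470). The dark jar stands well below lever height. I'll measure these now.

```bash
cat >h.py <<'E'
import numpy as np,cv2
from rig import robot
def ray(n,u,v):
    c=robot.camera_info(n);R=cv2.Rodrigues(c["rvec"])[0]
    return -R.T@c["tvec"], R.T@np.array([(u-c["cx"])/c["fx"],(v-c["cy"])/c["fy"],1])
def onz(n,u,v,z):
    o,d=ray(n,u,v);return o+d*(z-o[2])/d[2]
def proj(n,p):
    c=robot.camera_info(n)
    K=np.array([[c["fx"],0,c["cx"]],[0,c["fy"],c["cy"]],[0,0,1]])
    return cv2.projectPoints(np.float64(p).reshape(-1,3),c["rvec"],c["tvec"],K,None)[0][:,0]
def crop(u,v): return (u+.5)/5.6-.5+215,(v+.5)/5.6-.5+165
def cropS(u,v): return (u+.5)/5.6-.5+200,(v+.5)/5.6-.5+190
E
python3 - <<'E'
from h import *
np.set_printoptions(precision=4,suppress=True)
T=lambda u,v,z:onz("top",*crop(u,v),z)
S=lambda u,v,z:onz("side",*cropS(u,v),z)
c=[T(170,187,.014),T(187,517,.014),T(523,490,.014)]
print(c, np.linalg.norm(c[0]-c[1]),np.linalg.norm(c[2]-c[1]))
print("foot centre",(c[0]+c[2])/2,"side foot",(S(140,335,.014)+S(606,303,.014))/2)
x=c[0]-c[1];y=c[1]-c[2]
print("yaw",np.arctan2(x[1],x[0]),np.arctan2(-y[0],y[1]))
# wheel: bright disc rim in top and side: 4 extremes
for n,f,ex in(("top",T,[(366,272),(597,272),(481,158),(481,386)]),("side",S,[(347,138),(569,138),(458,65),(458,211)])):
    p=[f(u,v,.168) for u,v in ex]; print(n,"wheel",np.mean(p,0),np.linalg.norm(p[0]-p[1]),np.linalg.norm(p[2]-p[3]))
print("handle",T(503,342,.196),S(412,134,.196))
print("lever pivot",T(281,308,.163),S(305,98,.163),"tip",T(281,472,.150),S(175,163,.150))
print("post",T(600,267,.172))
# automatic wheel rim check
for n in("top","side"):
    im=cv2.imread(f"pics/{n}0.png");h=cv2.cvtColor(im,cv2.COLOR_BGR2HSV)
    m=((h[...,1]<60)&(h[...,2]>110)).astype(np.uint8)
    m=cv2.morphologyEx(m,cv2.MORPH_CLOSE,np.ones((3,3)))
    pt=crop(420,220) if n=="top" else cropS(500,110)
    k,l=cv2.connectedComponents(m)
    L=l[round(pt[1]),round(pt[0])]; C=max(cv2.findContours((l==L).astype(np.uint8),0,1)[0],key=len)
    e=cv2.fitEllipse(cv2.convexHull(C)); print(n,e,onz(n,*e[0],.168))
E
```

```text
[array([0.6053, 0.139 , 0.014 ]), array([0.4392, 0.1104, 0.014 ]), array([ 0.4691, -0.0536,  0.014 ])] 0.1686018310072696 0.16670321916881461
foot centre [0.5372 0.0427 0.014 ] side foot [0.5356 0.0371 0.014 ]
yaw 0.17063829181354934 0.1805325288825482
top wheel [ 0.5433 -0.0187  0.168 ] 0.10077657646545883 0.1017771645797105
side wheel [ 0.542  -0.0221  0.168 ] 0.1006686521513625 0.10236420249563016
handle [ 0.5078 -0.0298  0.196 ] [ 0.5068 -0.0327  0.196 ]
lever pivot [0.5193 0.0667 0.163 ] [0.5102 0.0503 0.163 ] tip [0.4495 0.0595 0.15  ] [0.4456 0.0653 0.15  ]
post [ 0.5496 -0.0698  0.172 ]
top ((288.480224609375, 215.96456909179688), (41.839481353759766, 72.52793884277344), 78.42867279052734) [0.5331 0.0099 0.168 ]
side ((281.38909912109375, 214.93658447265625), (26.443077087402344, 39.72975540161133), 89.51190185546875) [ 0.5397 -0.0249  0.168 ]
```

```bash
cat >>h.py <<'E'
W=np.array([.5426,-.0208]); yaw=.176; A0=np.radians(-163.6); AM=-np.pi/2+yaw
P=np.array([.5197,.0650])
def rot(t,s=1):   # closing axis along horizontal direction t
    y=s*np.array([*t,0.]);z=np.array([0,0,-1.]);return np.c_[np.cross(y,z),y,z]
def pose(c,r,a,z,s=1):
    return np.array([c[0]+r*np.cos(a),c[1]+r*np.sin(a),z]),rot((-np.sin(a),np.cos(a)),s)
E
python3 - <<'E'
from h import *
np.set_printoptions(precision=2,suppress=True)
for s in(1,-1):
    for a in(A0,-2.,-1.4,-.9,-.35):
        print(s,round(a,2),robot.ik(*pose(W,.038,a,.199,s)))
    for a in np.pi+np.array([.1,-.6,-1.3]): print("  lever",s,robot.ik(*pose(P,.063,a,.155,s)))
E
```

```text
1 -2.86 [-0.73  0.33  0.88  1.95 -0.3   1.   -1.  ]
1 -2.0 [-0.6   0.36  0.79  1.9  -0.3   1.01 -0.11]
1 -1.4 [-0.53  0.39  0.73  1.84 -0.3   1.02  0.49]
1 -0.9 [-0.5   0.41  0.69  1.8  -0.3   1.04  0.97]
1 -0.35 [-0.46  0.41  0.59  1.77 -0.26  1.04  1.45]
  lever 1 [-0.88  0.28  0.79  2.1  -0.26  0.86 -1.41]
  lever 1 [-1.16  0.43  1.09  2.06 -0.48  0.93 -1.98]
  lever 1 [-1.14  0.53  1.09  1.97 -0.57  0.99 -2.65]
-1 -2.86 [-0.5   0.27  0.59  1.95 -0.18  0.98  2.03]
-1 -2.0 [ 0.89  0.48 -1.08  1.85  0.48  1.1   2.35]
-1 -1.4 [-0.76  0.52  1.09  1.85 -0.52  1.09 -2.45]
-1 -0.9 [-0.76  0.56  1.09  1.81 -0.55  1.11 -1.95]
-1 -0.35 [-0.77  0.59  1.08  1.78 -0.57  1.13 -1.42]
  lever -1 [-0.55  0.22  0.4   2.09 -0.12  0.85  1.59]
  lever -1 [-0.64  0.26  0.42  2.05 -0.14  0.86  0.83]
  lever -1 [-0.71  0.34  0.49  1.96 -0.2   0.89  0.15]
```

```bash
python3 - <<'E'
from h import *
np.set_printoptions(precision=3,suppress=True)
p,R=pose(W,.038,A0,.29)
robot.gripper_to(.05)
robot.move_ptp(p,R)
p[2]=.199; print(robot.move_linear(p,.08,threshold=8))
s=robot.get_state();print(s["time"],s["ee_pos"],s["force"])
f0=s["force"]
robot.gripper_to(.021)
s=robot.get_state();print(s["time"],s["opening"],s["grasp_force"],s["force"]-f0)
for n in("top","side"): cv2.imwrite(f"pics/{n}1.png",cv2.cvtColor(robot.grab_frame(n),cv2.COLOR_RGB2BGR))
b=cv2.imread("pics/side1.png")[160:260,200:340];cv2.imwrite("pics/z3.png",cv2.resize(b,None,fx=5,fy=5,interpolation=cv2.INTER_CUBIC))
E
```

```text
False
4.6833 [ 0.506 -0.032  0.199] [-0.304 -0.332 -0.606]
5.325 0.02062270688612286 0.0 [0.294 0.861 0.225]
```

View pics/z3.png

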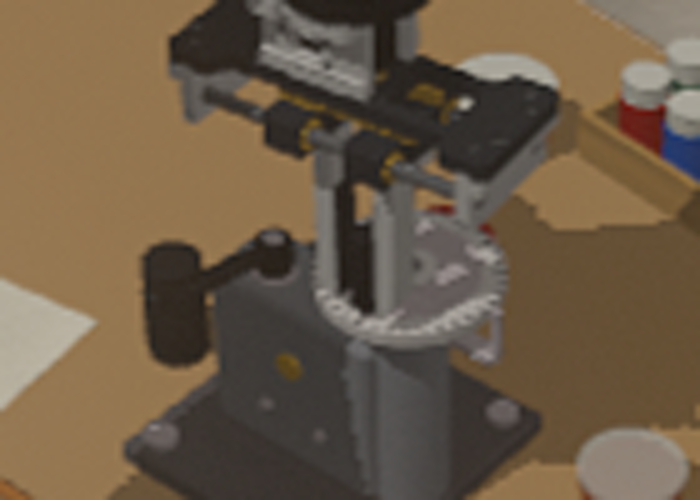

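The handle sits between the two fingers, at about crop (357,270). Next I'll wind anticlockwise to 1.05 rad past the mark.

```bash
cat >>h.py <<'E'
def arc(c,r,a,b,z,s,n,v,lim,f0):
    for t in np.linspace(a,b,n+1)[1:]:
        p,R=pose(c,r,t,z,s); robot.move_linear(p,v,frame=R)
        f=robot.get_state()["force"]-f0; e=np.array([np.cos(t),np.sin(t)])
        fr,ft=f[:2]@e,f[1]*e[0]-f[0]*e[1]
        print(f"{t:.3f} fr {fr:.1f} ft {ft:.1f} fz {f[2]:.1f}")
        if np.hypot(fr,ft)>lim: print("LIMIT");return t
    return b
E
python3 - <<'E'
from h import *
f0=np.array([-.3,-.33,-.6])
arc(W,.038,A0,AM+1.05,.199,1,16,.03,13,f0)
s=robot.get_state();print(s["time"],s["ee_pos"],s["qpos"],s["opening"])
E
```

```text
-2.698 fr -0.2 ft 0.5 fz 0.4
-2.542 fr -0.5 ft -0.8 fz 0.6
-2.385 fr -0.2 ft -0.3 fz 1.4
-2.228 fr -0.8 ft -4.9 fz 2.1
-2.071 fr -1.5 ft -3.4 fz 1.8
-1.914 fr -0.9 ft -3.8 fz 1.1
-1.757 fr -0.3 ft -2.3 fz 0.6
-1.600 fr 0.1 ft -2.8 fz 0.7
-1.443 fr -0.8 ft -2.8 fz 0.4
-1.286 fr 0.1 ft -1.6 fz 0.2
-1.129 fr -0.3 ft -2.7 fz 1.3
-0.972 fr 0.4 ft -1.7 fz 0.9
-0.816 fr -0.0 ft -1.1 fz 0.4
-0.659 fr 0.8 ft -1.8 fz 1.0
-0.502 fr 0.4 ft -2.4 fz 0.2
-0.345 fr 0.6 ft -2.4 fz 0.6
11.025 [ 0.57835648 -0.03373696  0.19900703] [-0.23078294  0.37138987  0.29766175  1.76569114 -0.1253494   1.02275893
  1.33357092] 0.020881483224549538
```

```bash
python3 - <<'E'
from h import *
f0=np.array([-.3,-.33,-.6])
arc(W,.038,AM+1.05,AM,.199,1,8,.03,13,f0)
robot.gripper_to(.045)
p,R=pose(W,.038,AM,.29); robot.move_linear(p,.12)
p2,R2=pose(P,.12,np.pi+.5,.30,-1); robot.move_ptp(p2,R2)
s=robot.get_state();print(s["time"],s["ee_pos"],s["force"])
for n in("top","side"): cv2.imwrite(f"pics/{n}2.png",cv2.cvtColor(robot.grab_frame(n),cv2.COLOR_RGB2BGR))
a=cv2.imread("pics/top2.png")[165:265,215:355];b=cv2.imread("pics/side2.png")[190:290,200:340]
f=lambda i:cv2.resize(i,None,fx=5.6,fy=5.6,interpolation=cv2.INTER_CUBIC)
cv2.imwrite("pics/z4.png",f(a));cv2.imwrite("pics/z5.png",f(b))
E
```

```text
-0.476 fr -0.2 ft 1.1 fz 1.1
-0.607 fr 0.3 ft -0.2 fz 0.8
-0.739 fr -0.5 ft 0.0 fz 1.1
-0.870 fr 0.2 ft 0.5 fz 1.4
-1.001 fr -0.0 ft -0.3 fz 1.4
-1.132 fr -0.4 ft 0.6 fz 0.6
-1.264 fr -0.2 ft 4.6 fz -0.6
-1.395 fr 0.4 ft 4.0 fz 1.2
16.525 [0.41454488 0.00735355 0.29985767] [ 1.09876597  0.97077239 -0.2690589 ]
```

View pics/z4.png

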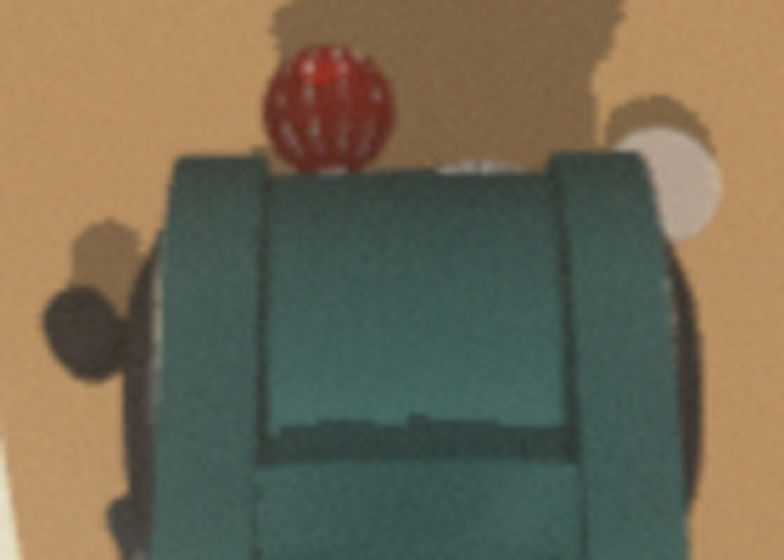

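View pics/z5.png

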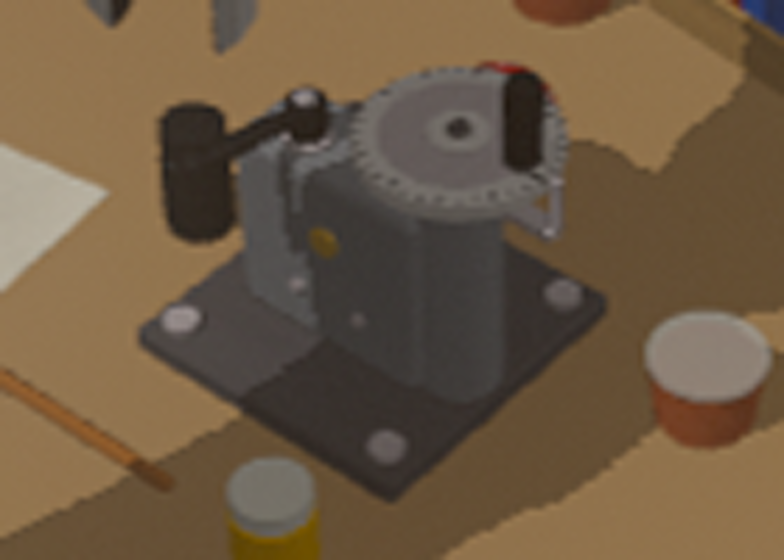

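The arm blocks the top view. The side view shows the foot corners where they were, and the handle now at (522,122) near the post. I'll move aside and look from the top.

```bash
python3 - <<'E'
from h import *
robot.goto_joints([-1.284,.417,-.01,1.614,.005,1.111,-.053])
np.set_printoptions(precision=4,suppress=True)
cv2.imwrite("pics/top3.png",cv2.cvtColor(robot.grab_frame("top"),cv2.COLOR_RGB2BGR))
a=cv2.imread("pics/top3.png")[190:240,270:340]
cv2.imwrite("pics/z6.png",cv2.resize(a,None,fx=11.2,fy=11.2,interpolation=cv2.INTER_CUBIC))
print(robot.get_state()["time"],onz("side",*cropS(522,122),.196))
for d in(-.1,0,.1):
  for r,z in((.038,.218),(.038,.174),(.048,.168),(.055,.172),(0,.168)):
    q=pose(W,r,AM+d,z)[0]; print(d,r,(proj("top",q)[0]-[270,190]+.5)*11.2-.5)
E
```

```text
18.9083 [ 0.5486 -0.0582  0.196 ]
-0.1 0.038 [551.5496 220.8365]
-0.1 0.038 [532.8488 265.8683]
-0.1 0.048 [576.2741 272.8194]
-0.1 0.055 [610.292  269.7264]
-0.1 0 [356.2018 267.4608]
0 0.038 [550.7078 202.9812]
0 0.038 [532.0603 248.761 ]
0 0.048 [575.2372 251.3366]
0 0.055 [609.0568 245.0201]
0 0 [356.2018 267.4608]
0.1 0.038 [548.0472 185.2915]
0.1 0.038 [529.5328 231.8112]
0.1 0.048 [572.0187 230.0609]
0.1 0.055 [605.3137 220.5598]
0.1 0 [356.2018 267.4608]
```

View pics/z6.png

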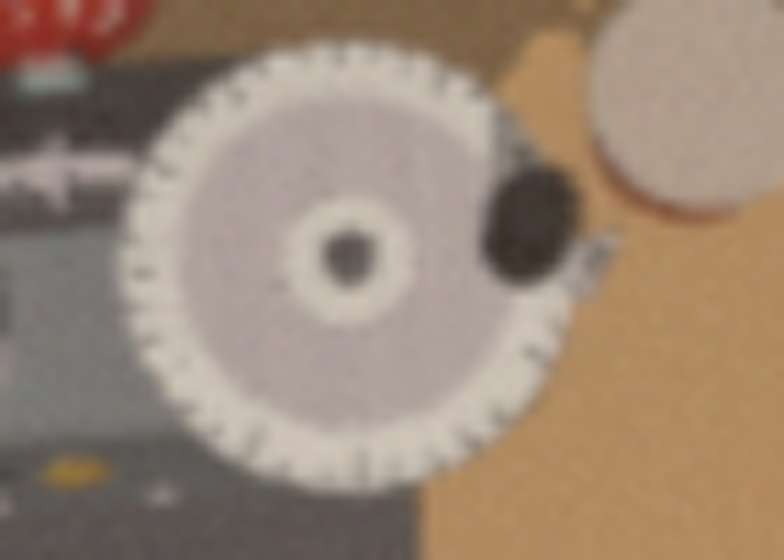

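The handle is at the mark in both views. In the top view it's at (531,226) against a predicted (532,226). In the side view its angle is -79.6° against the mark's -79.9°. The drive load was also felt clockwise, so the slack is taken up. Next is the lever.

```bash
cat >>h.py <<'E'
def favg(n=6):
    F=[]
    for _ in range(n): robot.pause(.03);F.append(robot.get_state()["force"])
    return np.mean(F,0)
E
python3 - <<'E'
from h import *
a=np.pi+.10
p,R=pose(P,.063,a,.25,-1)
robot.gripper_to(.044); robot.move_ptp(p,R)
p[2]=.155; print(robot.move_linear(p,.08,threshold=8))
f0=favg(); robot.gripper_to(.022); f1=favg()
s=robot.get_state(); print(s["time"],s["opening"],f0,f1-f0)
big=True
while a>np.pi-1.75:
    d=.06 if big else .012
    q,R=pose(P,.063,a-d,.155,-1)
    robot.move_linear(q,.025 if big else .01,frame=R); a-=d
    f=favg(3)-f0; e=np.array([np.cos(a),np.sin(a)]); fr=f[:2]@e; ft=f[1]*e[0]-f[0]*e[1]
    print(f"{a-np.pi:.3f} fr {fr:.1f} ft {ft:.1f}")
    if abs(ft)>3.3: big=False
    if abs(ft)>8 or abs(fr)>8: break
s=robot.get_state();print(s["time"],s["opening"],f0)
np.save("f0.npy",np.r_[f0,a])
E
```

```text
False
23.5417 0.0221082934218945 [-0.07376257 -0.19945549  0.0985362 ] [-0.21738386  0.33008328 -0.20813864]
0.040 fr -0.2 ft -0.1
-0.020 fr 0.0 ft 0.8
-0.080 fr 0.7 ft 0.4
-0.140 fr 1.2 ft 0.8
-0.200 fr 1.1 ft 0.3
-0.260 fr 0.3 ft 0.2
-0.320 fr 0.3 ft 0.7
-0.380 fr 0.8 ft 0.5
-0.440 fr 0.1 ft 0.4
-0.500 fr 0.7 ft 0.7
-0.560 fr 0.6 ft 0.4
-0.620 fr 0.1 ft 0.3
-0.680 fr 0.3 ft 0.5
-0.740 fr 1.0 ft 0.6
-0.800 fr 0.8 ft 0.7
-0.860 fr 0.3 ft 1.1
-0.920 fr 1.9 ft 4.7
-0.932 fr 1.5 ft 5.8
-0.944 fr 1.5 ft 7.3
-0.956 fr 1.7 ft 7.6
-0.968 fr 2.1 ft 8.2
31.7417 0.022173676361412386 [-0.07376257 -0.19945549  0.0985362 ]
```

```bash
python3 - <<'E'
from h import *
g=np.load("f0.npy");f0,a=g[:3],g[3]
for _ in range(12):
    e=np.array([np.cos(a),np.sin(a)]);f=favg(10)-f0; fr=f[:2]@e; ft=f[1]*e[0]-f[0]*e[1]
    print(f"{a-np.pi:.3f} fr {fr:.1f} ft {ft:.1f}")
    if ft>10.9: break
    a-=.008; q,R=pose(P,.063,a,.155,-1); robot.move_linear(q,.01,frame=R)
robot.gripper_to(.044); print(favg()-f0)
p,R=pose(P,.063,a,.27,-1); robot.move_linear(p,.12)
robot.goto_joints([-1.284,.417,-.01,1.614,.005,1.111,-.053])
print(robot.get_state()["time"],a)
for n in("top","side"): cv2.imwrite(f"pics/{n}4.png",cv2.cvtColor(robot.grab_frame(n),cv2.COLOR_RGB2BGR))
A=cv2.imread("pics/top4.png")[165:265,215:355];B=cv2.imread("pics/side4.png")[190:290,200:340]
cv2.imwrite("pics/z7.png",cv2.resize(np.hstack([A,B]),(800,286),interpolation=cv2.INTER_CUBIC))
E
```

```text
-0.968 fr 2.1 ft 8.6
-0.976 fr 1.9 ft 9.5
-0.984 fr 2.1 ft 10.0
-0.992 fr 2.4 ft 10.7
-1.000 fr 1.9 ft 11.4
[ 0.32907368  0.36188469 -0.17241702]
38.2667 2.1415926535897922
```

View pics/z7.png

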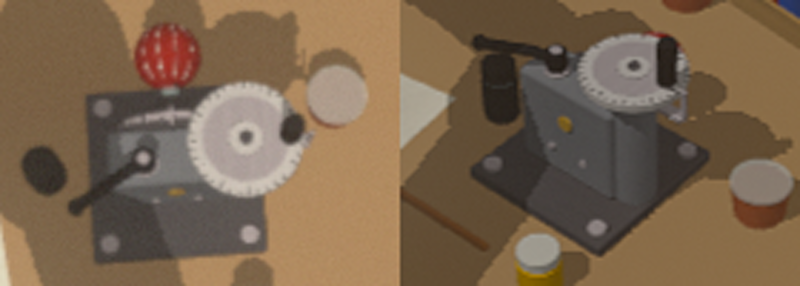

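The picture shows the lever swung round with its tip at (75,207), tightened to about 11 N. The handle is still at the post at (292,127), and the stand and jars haven't moved. I'm handing in.

```bash
python3 -c "
from rig import robot
print(robot.sign_off())"
```

```text
the job is handed in; nothing more can be done
None
```

I handed the job in at about 38 s; no verdict came back. The wheel was wound back past the mark, brought up clockwise to the post with the slack taken up, and the lever tightened to about 11 N. In the last pictures the stand and jars were where they started.

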